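# Feed one spool with the hand wheel

## Task

On the spool feeder, push the hand wheel round clockwise (seen from above) by its red knob through exactly one full turn, so that the knob stops back over the yellow pointer and the orange spool at the front is fed out onto the yellow plate. Push the knob with the fingertips: do not pinch or force it, and do not run on well past the pointer. Keep the robot off the row of spools and leave everything else where it is.

Things in the scene. Friction and masses are not known exactly. Their poses are not given: they have to be found in the camera images.
- feeder: Spool feeder, fixed to the bench. Origin on the wheel's axis at bench level, z up. 160 mm square grey base, blue gearbox 110 x 110 mm (top at 72 mm), flat hand wheel on top; an aluminium chute runs along its own -y to a yellow plate (84 mm wide, 230 to 322 mm from the axis, surface at 12 mm). An orange pusher, driven by the wheel, feeds the row of spools 52 mm along the chute per turn.
- wheel (a joint): Turn of the wheel about its vertical axis, rad: 0 at the start, knob over the pointer; grows clockwise seen from above; a full turn is 6.283. The knob's direction from the axis (anticlockwise from above) is the feeder's yaw minus this value. Stiff (about 2 N at the knob), stays where left, turns both ways, no click or stop at one turn (end stops at -0.5 and 7.6).
- wheel_centre (a point): Centre of the steel hand wheel, on its axis, 96 mm above the bench, level with the middle of its rim. Rim: 12 mm bar, ring radius 75 mm, top 102 mm above the bench; three thin spokes; hub 36 mm across, top at 106 mm. Only the knob stands higher.
- knob: Red upright handle on the rim, 75 mm from the axis: a cylinder 28 mm in diameter, red from 108 to 161 mm above the bench, on a 16 mm steel neck. It can spin on its own axle. Origin at its foot in the rim, 96 mm above the bench; goes round with the wheel.
- knob_top (a point): Centre of the knob's top face, 161 mm above the bench.
- index_mark (a point): Outer end of the fixed yellow pointer, a 10 mm wide bar that lies under the rim and points out along the feeder's own +x, 130 mm from the axis, 72 mm above the bench.
- spool_front: Orange-line spool of fishing line, black flanges, coloured disc on top, 50 mm across, 45 mm tall, 120 g, standing upright; origin at the centre of its underside. First of the row in the chute, its centre 203 mm from the wheel's axis at the start, about 252 mm after one turn.
- spool_mid: Green-line spool of fishing line, black flanges, coloured disc on top, 50 mm across, 45 mm tall, 120 g, standing upright; origin at the centre of its underside. Second of the row in the chute.
- spool_rear: Green-line spool of fishing line, black flanges, coloured disc on top, 50 mm across, 45 mm tall, 120 g, standing upright; origin at the centre of its underside. Last of the row, next to the pusher, partly under the wheel.
- spare_spool: Pink-line spool of fishing line, black flanges, coloured disc on top, 50 mm across, 45 mm tall, 120 g, standing upright; origin at the centre of its underside. Bystander beside the chute.
- purple_spool: Purple-line spool of fishing line, black flanges, coloured disc on top, 50 mm across, 45 mm tall, 120 g, standing upright; origin at the centre of its underside. Bystander on the other side of the chute.
- tape_roll: Bystander: roll of brown tape lying flat, 96 mm across, 45 mm tall.
- carton: Bystander: cardboard carton 110 x 150 x 80 mm.
- screwdriver: Bystander: screwdriver lying flat.
- small_tub: Bystander: open blue tub 220 x 160 x 85 mm.
- tub_spool: Grey-line spool of fishing line, black flanges, coloured disc on top, 50 mm across, 45 mm tall, 120 g, standing upright; origin at the centre of its underside. Bystander, in the small blue tub.
Not all that is in view belongs to the job. Leave any white look-alike of the spool_mid alone.

How it is judged:
By the outcome, as a careful person would: the job done as asked, in the order asked, and still so for the second after the job is handed in, with the robot touching nothing.
It also fails if it takes over 64 s, if anything falls off the work surface, if the arm or the gripper's body presses on something with over 40 N, if the wrist force passes 120 N, or if a joint passes its speed limit or range.

## Robot

A 6-joint arm with a two-finger parallel gripper is mounted at the origin on the work surface. World frame = base frame: x ahead of the robot, y to its left, z up, the work surface at z = 0. Lengths are in m, angles in rad, forces in N, time in s.
With the tool pointing down it reaches from about 0.3 to 0.775 m from the base axis. Payload 14.6 kg.
Tool frame: the origin (TCP) lies at the centre of the arm's flange, where the gripper is bolted on; the fingertips stand 199 mm ahead of it and the grasp point (between the pads) lies 180 mm ahead of it; z points along the fingers, y is the line along which they close (so a half turn about z gives the same grasp; the last joint's range is limited). The gripper opens to 94 mm and grips with 3 to 60 N. Pads are 16 mm wide; open, the fingers measure 119 mm over their backs; the gripper's body (75 mm by 177 mm) begins 78 mm behind the grasp point.
Start: joints at [1.089, 0.3, 1.521, -0, 1.321, -0.067], TCP at [0.222, 0.503, 0.405] pointing down, gripper open.
Joint ranges: [-3.03, 3.03], [-0.79, 2.21], [0.23, 2.52], [-1.04, 4.18], [0, 3.07], [-2.55, 2.55]. Speed limits (rad/s): [2.22, 2.22, 2.57, 3.14, 3.14, 3.14].

## Interface

Orientations are given as [roll, pitch, yaw] about the fixed x, y, z axes, in that order (R = Rz(yaw) Ry(pitch) Rx(roll)).
In Python, from station import ctrl gives the robot as it stands. The module is installed in compiled form; this text tells all that it offers.
- The arm moves only by the tool servo_tool, never from a script. Its argument "motion" is a list of rows, each a list of 5 numbers: the closure, from 0 (fully open) to 1 (shut), then the shift along the world's x, y, z in cm, then the turn about the world's z in degrees. A call has 1 to 20 rows; each row is the pose to reach, as a shift and turn from the pose commanded when the call began; what a row does not reach only later rows make up. A row lasts 1/8 s, in which the tool goes at most 62.5 mm and 10.7 degrees, less where a joint would pass 70% of its speed; a pose out of reach is approached as far as the arm can. A call with a gripper value outside its range is refused whole. The fingers move at their own pace and stop on an object; "squeeze" is the grip in N (left out, the last holds). Time passes only in rows, so rows that repeat a pose let the fingers close. It gives the time, the measured TCP pose, the force, the opening and the grip force at its end, in the units of the state.
- ctrl.get_obs(): the state, without advancing time (a new reading comes with each control period).
- ctrl.camera(name): name is "scene" or "top" or "wrist"; returns a dict with "image" (480x640x3 uint8, red, green, blue), "fx", "fy", "cx", "cy" (pixels), "camera_from_world" (4x4, takes a point from world to camera coordinates); the wrist camera has in their place "hand_eye" (4x4, takes a point from camera to tool coordinates, whose origin is the TCP and whose axes are the flange's). Camera axes: x right, y up, looking along -z (the intrinsics and any distortion apply to the point x, -y, -z); pixel columns grow to the right and rows downward; lengths in m; the calibration is good to about 2 mm. A picture is of the moment at which its call begins: read the wrist's pose just before it. There is no depth.
- ctrl.hand_in(): hands the job in; it is judged then, once.
The state is a dict: "time_s": time; "qpos": joint angles; "joint_vel": joint speeds; "tau": joint torques, N m; "ee_pos": TCP position; "eef_rot": TCP orientation; "force": force on the tool from outside, world axes, zero at the start; "moment": the same for the moment, N m; "grip_width": finger opening in m; "grip_force": force on a finger pad.
Only numpy, scipy, OpenCV 4.12 (cv2) and the standard library are available. Lean on these libraries where they do the work, as an engineer would, in place of code of your own. Each camera call takes 0.05 s, during which the arm holds its last target. There are 200 camera calls.

## Working session

There is one attempt and no reset: what is moved stays moved. The work goes in short steps, Python scripts to look and compute and a tool call to move; the robot and the scene stay as the last step left them, time stands still between calls to the robot, and variables do not carry over. Pictures are saved under pics/ and viewed, at most 10 in all, crops included, and the job is handed in when it is done.

Besides the shell and the picture viewer there is one more tool, called after "Request:" as name(argument=value, ...) on one line, values as JSON. servo_tool: Moves the arm, as the interface text tells. Its arguments: {"type":"object","properties":{"motion":{"type":"array","items":{"type":"array","items":{"type":"number"}}},"squeeze":{"type":"number"}},"required":["motion"]}

```bash
mkdir -p pics
python3 - <<'E'
from station import ctrl
import cv2,pickle
o=ctrl.get_obs();print(o['time_s'],o['ee_pos'],o['eef_rot'],o['grip_width'])
d={n:ctrl.camera(n) for n in('scene','top')}
pickle.dump(d,open('cams.pkl','wb'))
for n in d: cv2.imwrite(f'pics/{n}0.png',d[n]['image'][:,:,::-1]); print(n,{k:v for k,v in d[n].items() if k!='image'})
E
```

```text
0.0 [0.22164215 0.5033271  0.40406789] [-3.14042166e+00 -7.82108597e-05  2.72676799e+00] 0.09386148486736585
scene {'fx': 533.8830265978137, 'fy': 533.8830265978137, 'cx': 312.70523034237203, 'cy': 244.53478812071222, 'camera_from_world': array([[-0.0555052 ,  0.99829464,  0.01808299,  0.06513524],
       [-0.75742479, -0.05389942,  0.65069389,  0.35633836],
       [ 0.65055889,  0.02242039,  0.7591248 , -1.87078344],
       [ 0.        ,  0.        ,  0.        ,  1.        ]])}
top {'fx': 550.2660545932856, 'fy': 550.2660545932856, 'cx': 306.4379440988049, 'cy': 236.15285018982718, 'camera_from_world': array([[-1.90594220e-02, -9.99807320e-01, -4.69701405e-03,
        -1.65800315e-02],
       [ 9.77899724e-01, -1.96196760e-02,  2.08151863e-01,
        -5.58898369e-01],
       [-2.08203910e-01, -6.25954553e-04,  9.78085242e-01,
        -1.27335125e+00],
       [ 0.00000000e+00,  0.00000000e+00,  0.00000000e+00,
         1.00000000e+00]])}
```

View pics/top0.png

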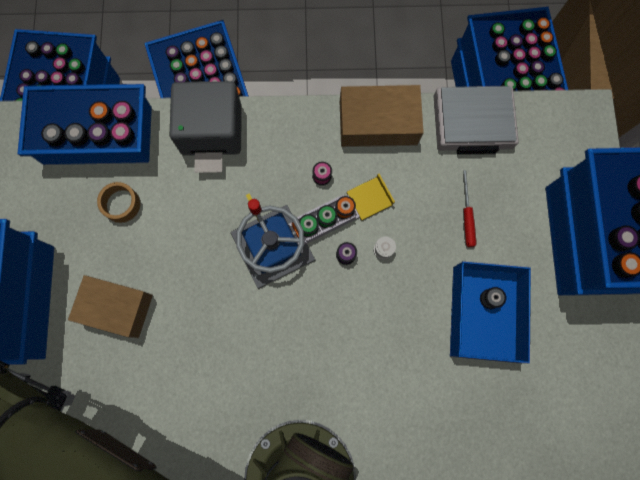

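View pics/scene0.png

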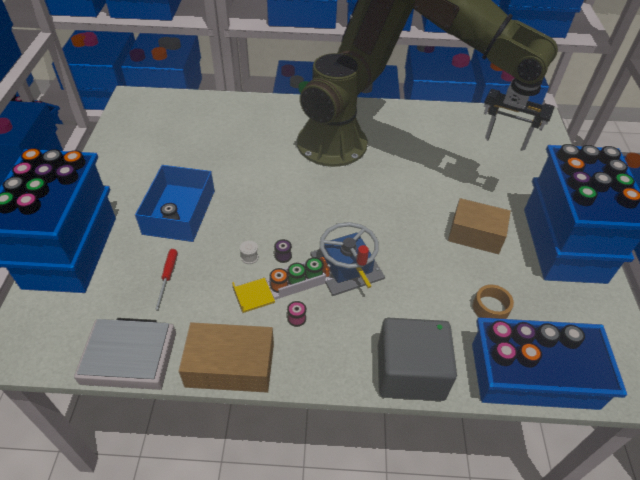

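The top view shows the wheel at about (270,240), the red knob at (254,206), the yellow plate at (372,198) and the spools between wheel and plate. In the scene view the wheel is at (349,246), the knob at (362,255) and the plate at (254,295). The white look-alike stands beside the chute.

```bash
cat > h.py <<'E'
import numpy as np,cv2
def ray(c,uv,z):
    T=c['camera_from_world'];R=T[:3,:3];o=-R.T@T[:3,3]
    d=R.T@np.array([(uv[0]-c['cx'])/c['fx'],-(uv[1]-c['cy'])/c['fy'],-1])
    return (o+d*(z-o[2])/d[2])
def proj(c,p):
    q=c['camera_from_world']@np.append(p,1); return np.array([c['cx']+c['fx']*q[0]/-q[2],c['cy']-c['fy']*q[1]/-q[2]])
def blob(im,lo,hi,box,which=0):
    x0,y0,x1,y1=box;h=cv2.cvtColor(im,cv2.COLOR_RGB2HSV)[y0:y1,x0:x1]
    n,l,s,c=cv2.connectedComponentsWithStats(cv2.inRange(h,lo,hi))
    i=1+np.argsort(-s[1:,4])[which];p=(l==i)
    return c[i]+[x0,y0],s[i],p
E
python3 - <<'E'
import pickle,numpy as np,cv2
from h import *
from scipy.optimize import least_squares
d=pickle.load(open('cams.pkl','rb'));t,s=d['top'],d['scene']
red=((0,150,80),(6,255,255));yel=((22,150,100),(32,255,255))
kt,st,_=blob(t['image'],*red,(235,190,275,225));ks,ss,_=blob(s['image'],*red,(350,235,375,275))
pt,a,_=blob(t['image'],*yel,(335,170,400,225));ps,b,_=blob(s['image'],*yel,(225,270,275,315))
print(kt,st,ks,ss,pt,a,ps,b)
print('plate',ray(t,pt,.012),ray(s,ps,.012)); 
print('knob mid(z .1345)',ray(t,kt,.14),ray(s,ks,.1345))
for c,k in((t,kt),(s,ks)):pass
def res(p):
    x,y,w=p;C=np.array([x,y,0]);ex=np.array([np.cos(w),np.sin(w),0]);ey=np.array([-np.sin(w),np.cos(w),0])
    K=C+.075*ex+[0,0,.137];P=C-.276*ey+[0,0,.012]
    return np.r_[proj(t,K)-kt,proj(s,K)-ks,proj(t,P)-pt,proj(s,P)-ps]
r=least_squares(res,[.47,.06,.35]);print(r.x,r.fun.round(1))
x,y,w=r.x
for n,c in d.items():
    im=cv2.resize(c['image'],None,fx=1,fy=1).copy()
    for th in np.arange(0,6.28,.15):cv2.circle(im,tuple(int(v) for v in proj(c,[x+.075*np.cos(th),y+.075*np.sin(th),.102]).round()),0,(255,0,255),-1)
    for q in([x,y,.106],[x+.13*np.cos(w),y+.13*np.sin(w),.072],[x+.203*np.sin(w),y-.203*np.cos(w),.05]):cv2.circle(im,tuple(int(v) for v in proj(c,q).round()),1,(0,255,255),-1)
    u=proj(c,[x,y,.1]).astype(int);cr=im[u[1]-90:u[1]+90,u[0]-130:u[0]+130]
    d[n]=cv2.resize(cr,None,fx=3,fy=3,interpolation=2)[:,:,::-1]
cv2.imwrite('pics/chk.png',cv2.resize(np.vstack([d['top'],d['scene']]),None,fx=.55,fy=.55,interpolation=cv2.INTER_AREA))
E
```

```text
[253.16494845 204.16494845] [13  9 12 11 97] [363.22972973 250.63513514] [ 9 11  9 12 74] [369.36599424 198.0451489 ] [  12    7   45   43 1041] [253.5462754  294.44243792] [  8   8  42  34 886]
plate [ 0.6643068  -0.18941516  0.012     ] [ 0.6705139  -0.18687231  0.012     ]
knob mid(z .1345) [0.61882257 0.09348554 0.14      ] [0.59992803 0.09613711 0.1345    ]
[0.5464142  0.06100759 0.45019853] [ 0.1  2.4 -0.9  3.5 -0.8 -0.8 -0.  -1.2]
```

View pics/chk.png

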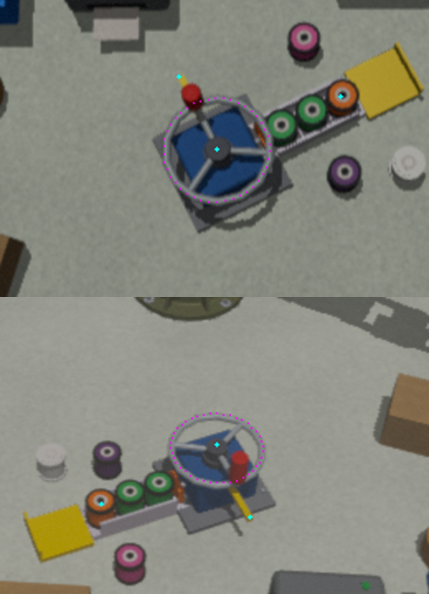

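The projected rim, pointer tip and orange spool line up with the picture. That puts the wheel centre at (0.546, 0.061) m and the feeder yaw at 0.45 rad. I'll push with closed fingers as a post behind the knob, moving first to a pose above its trailing side.

Request:
servo_tool(motion=[[1,2,-2,0,-3],[1,5,-5,0,-6],[1,9,-9,0,-10],[1,13,-13,0,-14],[1,17,-17,0,-18],[1,21,-21,0,-22],[1,25,-25,0,-26],[1,29,-29,0,-30],[1,33,-33,0,-35],[1,36,-36,0,-39],[1,37.2,-36.9,0,-40.4],[1,37.2,-36.9,0,-40.4],[1,37.2,-36.9,-3,-40.4],[1,37.2,-36.9,-6,-40.4],[1,37.2,-36.9,-8.7,-40.4],[1,37.2,-36.9,-8.7,-40.4],[1,37.2,-36.9,-8.7,-40.4]], squeeze=5)

```text
time_s: 2.22
ee_pos: [0.5935, 0.1351, 0.3191]
eef_rot: [3.14, 0.0, 2.023]
force: [0.1, 0.2, 1.2]
grip_width: 0.0006
grip_force: 0.0
```

```bash
cat >> h.py <<'E'
C=np.array([.5464,.0610]);F0=.450
def post(th,s):  # post centre (m) for wheel angle th (deg), standoff s (m)
    f=F0-np.radians(th);return C+.075*np.array([np.cos(f),np.sin(f)])-s*np.array([np.sin(f),-np.cos(f)])
E
python3 - <<'E'
from h import *
from station import ctrl
o=ctrl.get_obs();print(o['time_s'],o['ee_pos'],o['eef_rot'],o['force'],o['qpos'],o['grip_width'])
p0=np.array([.5938,.1343])
print(p0)
for th,s,y in [(0,.03,0),(0,.024,0)]+[(a-2,.022,-a) for a in range(2,20,4)]+[(a,.022,-a) for a in range(24,161,8)]:
    print([1,*((post(th,s)-p0)*100).round(1),0,y],end=',')
im=ctrl.camera('scene')['image']
cv2.imwrite('pics/s1.png',cv2.resize(im[120:320,200:460],None,fx=2.5,fy=2.5)[:,:,::-1])
E
```

```text
2.225 [0.59345114 0.13514368 0.31910435] [3.14003795e+00 3.85041661e-04 2.02301619e+00] [0.12175586 0.24730435 1.19859812] [ 1.63728107e-01  5.06576929e-01  1.43827533e+00  7.86806387e-05
  1.19514039e+00 -2.88520867e-01] 0.0005746006422402987
[0.5938 0.1343]
[1, np.float64(0.7), np.float64(-1.4), 0, 0],[1, np.float64(1.0), np.float64(-1.9), 0, 0],[1, np.float64(1.1), np.float64(-2.1), 0, -2],[1, np.float64(1.4), np.float64(-2.5), 0, -6],[1, np.float64(1.7), np.float64(-2.9), 0, -10],[1, np.float64(2.0), np.float64(-3.4), 0, -14],[1, np.float64(2.3), np.float64(-3.9), 0, -18],[1, np.float64(2.7), np.float64(-4.9), 0, -24],[1, np.float64(3.0), np.float64(-6.0), 0, -32],[1, np.float64(3.1), np.float64(-7.0), 0, -40],[1, np.float64(3.0), np.float64(-8.1), 0, -48],[1, np.float64(2.8), np.float64(-9.2), 0, -56],[1, np.float64(2.5), np.float64(-10.2), 0, -64],[1, np.float64(2.0), np.float64(-11.2), 0, -72],[1, np.float64(1.4), np.float64(-12.1), 0, -80],[1, np.float64(0.7), np.float64(-12.9), 0, -88],[1, np.float64(-0.1), np.float64(-13.6), 0, -96],[1, np.float64(-1.1), np.float64(-14.2), 0, -104],[1, np.float64(-2.0), np.float64(-14.7), 0, -112],[1, np.float64(-3.1), np.float64(-15.0), 0, -120],[1, np.float64(-4.2), np.float64(-15.1), 0, -128],[1, np.float64(-5.3), np.float64(-15.1), 0, -136],[1, np.float64(-6.3), np.float64(-15.0), 0, -144],[1, np.float64(-7.4), np.float64(-14.7), 0, -152],[1, np.float64(-8.4), np.float64(-14.2), 0, -160],
```

View pics/s1.png

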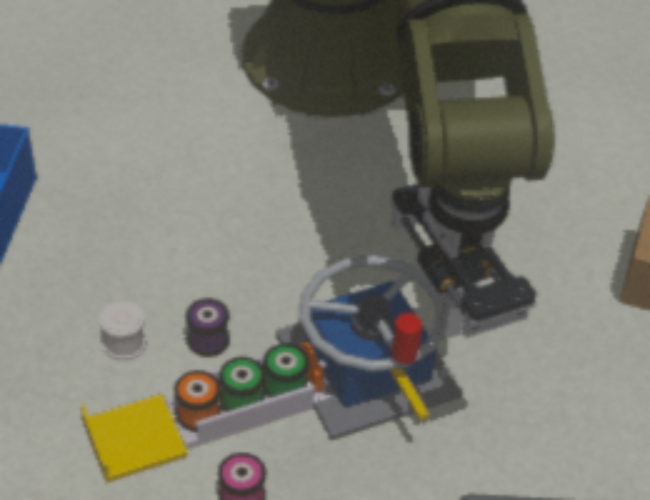

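The gripper is beside the knob on its trailing side and the knob is untouched at crop (407,338). The grey fingertips are hard to make out against the bench, so I'll project their position and zoom in.

Run:
```python
from h import *
from station import ctrl
c=ctrl.camera('scene');im=c['image']
for z in (.319,.22,.12):print(proj(c,[.5935,.1351,z]))
cr=cv2.resize(im[190:300,320:450],None,fx=6,fy=5,interpolation=2)
cr=cv2.convertScaleAbs(cr,alpha=1.5,beta=10)
cv2.imwrite('pics/s2.png',cr[:,:,::-1])
```

```text
[387.14855586 198.40530411]
[382.16587623 227.20316915]
[377.67963886 253.13179951]
```

View pics/s2.png

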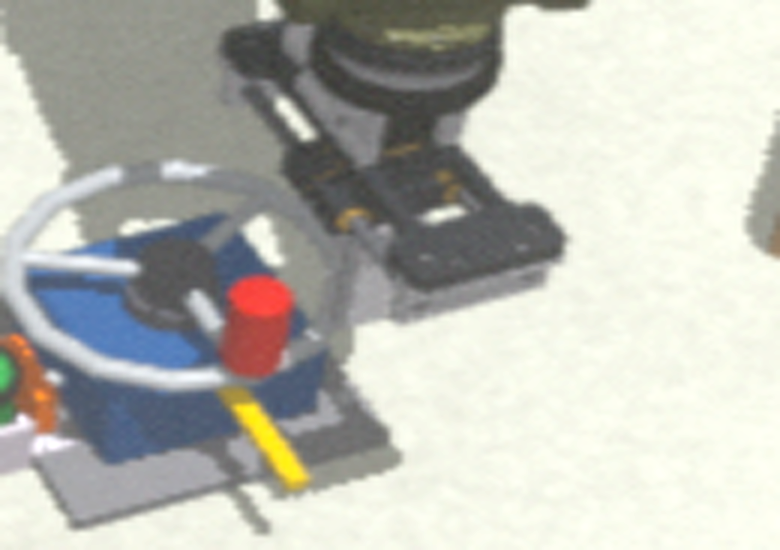

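The light-grey fingertips are at crop (365,310), which matches their projection (346,316). They are level with the knob, so I can start pushing.

Request:
servo_tool(motion=[[1,0.7,-1.4,0,0],[1,1.0,-1.9,0,0],[1,1.1,-2.1,0,-2],[1,1.4,-2.5,0,-6],[1,1.7,-2.9,0,-10],[1,2.0,-3.4,0,-14],[1,2.3,-3.9,0,-18],[1,2.3,-3.9,0,-18]])

```text
time_s: 3.32
ee_pos: [0.6167, 0.0951, 0.3176]
eef_rot: [-3.141, 0.0, 1.706]
force: [0.2, -0.3, -0.7]
grip_width: 0.0005
grip_force: 0.0
```

Run:
```python
from h import *
from station import ctrl
for n in('scene','top'):
    c=ctrl.camera(n);box=(300,200,420,300) if n=='scene' else (225,170,330,290)
    try:
        k,st,_=blob(c['image'],(0,150,80),(6,255,255),box);p=ray(c,k,.137)[:2]-C;print(n,k,st,p,np.degrees(F0-np.arctan2(p[1],p[0])))
    except Exception as e:print(n,e)
p0=np.array([.5938,.1343])+[.023,-.039]
for a in range(20,161,8):print([1,*((post(a,.022)-p0)*100).round(1).tolist(),0,-(a-18)],end=',')
```

```text
scene [353.54761905 252.57142857] [51 48  6 12 42] [0.0638905  0.01004799] 16.845463027969206
top index 0 is out of bounds for axis 0 with size 0
[1, 0.2, -0.5, 0, -2],[1, 0.5, -1.5, 0, -10],[1, 0.7, -2.6, 0, -18],[1, 0.8, -3.7, 0, -26],[1, 0.7, -4.8, 0, -34],[1, 0.4, -5.8, 0, -42],[1, -0.0, -6.8, 0, -50],[1, -0.6, -7.8, 0, -58],[1, -1.2, -8.6, 0, -66],[1, -2.0, -9.4, 0, -74],[1, -2.9, -10.0, 0, -82],[1, -3.8, -10.6, 0, -90],[1, -4.9, -10.9, 0, -98],[1, -5.9, -11.2, 0, -106],[1, -7.0, -11.2, 0, -114],[1, -8.1, -11.2, 0, -122],[1, -9.2, -10.9, 0, -130],[1, -10.2, -10.6, 0, -138],
```

The knob moves as predicted and the force is low.

Request:
servo_tool(motion=[[1,0.2,-0.5,0,-2],[1,0.5,-1.5,0,-10],[1,0.7,-2.6,0,-18],[1,0.8,-3.7,0,-26],[1,0.7,-4.8,0,-34],[1,0.4,-5.8,0,-42],[1,0,-6.8,0,-50],[1,-0.6,-7.8,0,-58],[1,-1.2,-8.6,0,-66],[1,-2.0,-9.4,0,-74],[1,-2.9,-10.0,0,-82],[1,-3.8,-10.6,0,-90],[1,-4.9,-10.9,0,-98],[1,-5.9,-11.2,0,-106],[1,-7.0,-11.2,0,-114],[1,-8.1,-11.2,0,-122],[1,-9.2,-10.9,0,-130],[1,-10.2,-10.6,0,-138],[1,-10.2,-10.6,0,-138]])

```text
time_s: 5.8
ee_pos: [0.5144, -0.0107, 0.3178]
eef_rot: [-3.142, -0.0, -0.701]
force: [0.8, 0.2, -0.0]
grip_width: 0.0004
grip_force: 0.0
```

Run:
```python
from h import *
from station import ctrl
o=ctrl.get_obs();print(o['qpos'])
for n in('scene','top'):
    c=ctrl.camera(n);box=(300,180,420,300) if n=='scene' else (215,170,330,300)
    try:
        k,st,_=blob(c['image'],(0,150,80),(6,255,255),box);p=ray(c,k,.137)[:2]-C;print(n,k,st,p,np.degrees(F0-np.arctan2(p[1],p[0])))
    except Exception as e:print(n,e)
p0=np.array([.5938,.1343])+[.023,-.039]+[-.102,-.106]
print('back',((post(156,.045)-p0)*100).round(1))
Y=lambda a:180-(a-156)*.9-10 
for a in [154]+list(range(156,352,8)):print([1,*((post(a,.022)-p0)*100).round(1).tolist(),0,a],end=',')
```

```text
[-9.20143704e-02  3.12835989e-01  1.71853721e+00 -1.11598357e-04
  1.11005543e+00  2.17962241e+00]
scene [332.5 218. ] [32 37  2  3  4] [-0.05409409 -0.0476432 ] 164.41121460245887
top index 0 is out of bounds for axis 0 with size 0
back [ 1.8 -1.5]
[1, 0.2, -0.1, 0, 154],[1, -0.0, 0.0, 0, 156],[1, -1.0, 0.5, 0, 164],[1, -1.9, 1.2, 0, 172],[1, -2.6, 1.9, 0, 180],[1, -3.3, 2.8, 0, 188],[1, -3.9, 3.7, 0, 196],[1, -4.3, 4.7, 0, 204],[1, -4.5, 5.8, 0, 212],[1, -4.7, 6.9, 0, 220],[1, -4.6, 8.0, 0, 228],[1, -4.4, 9.0, 0, 236],[1, -4.1, 10.1, 0, 244],[1, -3.6, 11.1, 0, 252],[1, -3.0, 12.0, 0, 260],[1, -2.3, 12.8, 0, 268],[1, -1.4, 13.5, 0, 276],[1, -0.5, 14.1, 0, 284],[1, 0.5, 14.5, 0, 292],[1, 1.5, 14.8, 0, 300],[1, 2.6, 15.0, 0, 308],[1, 3.7, 15.0, 0, 316],[1, 4.8, 14.8, 0, 324],[1, 5.8, 14.5, 0, 332],[1, 6.8, 14.1, 0, 340],[1, 7.7, 13.5, 0, 348],
```

Now I'll back off 23 mm and unwind the wrist by 170°.

Request:
servo_tool(motion=[[1,1.0,-0.8,0,0],[1,1.8,-1.5,0,0],[1,1.8,-1.5,0,10],[1,1.8,-1.5,0,20],[1,1.8,-1.5,0,30],[1,1.8,-1.5,0,40],[1,1.8,-1.5,0,50],[1,1.8,-1.5,0,60],[1,1.8,-1.5,0,70],[1,1.8,-1.5,0,80],[1,1.8,-1.5,0,90],[1,1.8,-1.5,0,100],[1,1.8,-1.5,0,110],[1,1.8,-1.5,0,120],[1,1.8,-1.5,0,130],[1,1.8,-1.5,0,140],[1,1.8,-1.5,0,150],[1,1.8,-1.5,0,160],[1,1.8,-1.5,0,170],[1,1.8,-1.5,0,170]])

```text
time_s: 8.4
ee_pos: [0.5331, -0.0261, 0.3175]
eef_rot: [-3.141, -0.0, 2.265]
force: [0.3, 0.2, 0.2]
grip_width: 0.0004
grip_force: 0.0
```

Run:
```python
from h import *
from station import ctrl
o=ctrl.get_obs();print(o['qpos'],o['time_s'])
for n in('scene','top'):
    c=ctrl.camera(n);box=(300,180,420,300) if n=='scene' else (215,170,330,300)
    try:
        k,st,_=blob(c['image'],(0,150,80),(6,255,255),box);p=ray(c,k,.137)[:2]-C;print(n,k,st,p,np.degrees(F0-np.arctan2(p[1],p[0])))
    except Exception as e:print(n,e)
p0=np.array([.5328,-.0257])
for i,a in enumerate([145,151,154]+list(range(156,350,8))):
    if i==19:
        print();p0=p0+((post(last,.022)-p0)*100).round(1)/100;y0=round(-(last-156)*.84)
    y=round(-max(0,a-156)*.84)
    print([1,*((post(a,.022)-p0)*100).round(1).tolist(),0,y-(y0 if i>=19 else 0)],end=',')
    last=a
```

```text
[-1.17560009e-01  3.53013147e-01  1.66479524e+00 -3.86891870e-06
  1.12393809e+00 -8.11820316e-01] 8.4
scene index 0 is out of bounds for axis 0 with size 0
top index 0 is out of bounds for axis 0 with size 0
[1, -0.4, 1.1, 0, 0],[1, -1.2, 1.3, 0, 0],[1, -1.6, 1.4, 0, 0],[1, -1.8, 1.5, 0, 0],[1, -2.8, 2.0, 0, -7],[1, -3.7, 2.7, 0, -13],[1, -4.4, 3.4, 0, -20],[1, -5.1, 4.3, 0, -27],[1, -5.7, 5.2, 0, -34],[1, -6.1, 6.2, 0, -40],[1, -6.3, 7.3, 0, -47],[1, -6.5, 8.4, 0, -54],[1, -6.4, 9.5, 0, -60],[1, -6.2, 10.5, 0, -67],[1, -5.9, 11.6, 0, -74],[1, -5.4, 12.6, 0, -81],[1, -4.8, 13.5, 0, -87],[1, -4.1, 14.3, 0, -94],[1, -3.2, 15.0, 0, -101],
[1, 0.9, 0.6, 0, -7],[1, 1.9, 1.0, 0, -13],[1, 2.9, 1.3, 0, -20],[1, 4.0, 1.5, 0, -27],[1, 5.1, 1.5, 0, -33],[1, 6.2, 1.3, 0, -40],[1, 7.2, 1.0, 0, -47],[1, 8.2, 0.6, 0, -54],[1, 9.1, 0.0, 0, -60],
```

Request:
servo_tool(motion=[[1,-0.4,0.6,0,0],[1,-1.2,1.1,0,0],[1,-1.6,1.4,0,0],[1,-1.8,1.5,0,0],[1,-2.8,2.0,0,-7],[1,-3.7,2.7,0,-13],[1,-4.4,3.4,0,-20],[1,-5.1,4.3,0,-27],[1,-5.7,5.2,0,-34],[1,-6.1,6.2,0,-40],[1,-6.3,7.3,0,-47],[1,-6.5,8.4,0,-54],[1,-6.4,9.5,0,-60],[1,-6.2,10.5,0,-67],[1,-5.9,11.6,0,-74],[1,-5.4,12.6,0,-81],[1,-4.8,13.5,0,-87],[1,-4.1,14.3,0,-94],[1,-3.2,15.0,0,-101],[1,-3.2,15.0,0,-101]])

```text
time_s: 11.0
ee_pos: [0.5008, 0.1245, 0.3176]
eef_rot: [3.142, -0.0, 0.504]
force: [0.4, -0.3, -0.3]
grip_width: 0.0002
grip_force: 0.0
```

Run:
```python
from h import *
from station import ctrl
o=ctrl.get_obs();print(o['qpos'],o['time_s'])
for n in('scene','top'):
    c=ctrl.camera(n);box=(300,180,420,300) if n=='scene' else (215,170,330,300)
    try:
        k,st,_=blob(c['image'],(0,150,80),(6,255,255),box);p=ray(c,k,.137)[:2]-C;print(n,k,st,p,np.degrees(F0-np.arctan2(p[1],p[0])))
    except Exception as e:print(n,e)
im=ctrl.camera('scene')['image']
cv2.imwrite('pics/s3.png',cv2.resize(im[120:320,220:460],None,fx=2.5,fy=2.5)[:,:,::-1])
```

```text
[ 1.72724033e-01  3.16322935e-01  1.71460659e+00 -7.78478773e-07
  1.11062775e+00  1.23934268e+00] 11.0
scene [377.50833333 228.85833333] [ 73  41  10  19 120] [-0.02298597  0.07342488] -81.59985215736866
top index 0 is out of bounds for axis 0 with size 0
```

View pics/s3.png

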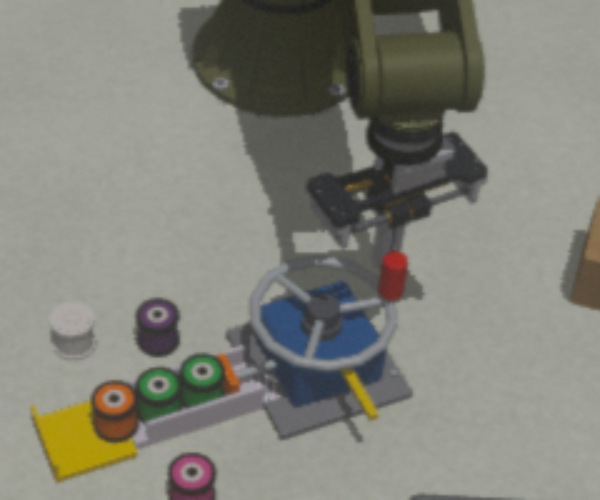

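The knob is at crop (393,276), about 278° round, with the fingers behind it. The row has advanced as expected, and I'll continue to about 350°.

Request:
servo_tool(motion=[[1,0.9,0.6,0,-7],[1,1.9,1.0,0,-13],[1,2.9,1.3,0,-20],[1,4.0,1.5,0,-27],[1,5.1,1.5,0,-33],[1,6.2,1.3,0,-40],[1,7.2,1.0,0,-47],[1,8.2,0.6,0,-54],[1,8.7,0.3,0,-57],[1,9.1,0.0,0,-60],[1,9.1,0.0,0,-60]])

```text
time_s: 12.52
ee_pos: [0.5916, 0.124, 0.3176]
eef_rot: [3.142, 0.0, -0.543]
force: [-0.2, -0.4, 0.6]
grip_width: 0.0005
grip_force: 0.0
```

```bash
cat > m.py <<'E'
from h import *
from station import ctrl
import pickle
o=ctrl.get_obs();print(o['qpos'],o['time_s'],o['ee_pos'])
d=pickle.load(open('cams.pkl','rb'))
for n in('scene','top'):
    c=ctrl.camera(n);box=(330,225,400,290) if n=='scene' else (225,185,290,240)
    for c in(d[n],c):
      try:
        k,st,_=blob(c['image'],(0,150,80),(6,255,255),box);p=ray(c,k,.137)[:2]-C;print(n,k,st,p,np.degrees(F0-np.arctan2(p[1],p[0])))
      except Exception as e:print(n,e)
E
python3 m.py; python3 -c "
from h import *
p0=post(348,.022)
for a in range(349,365):print(a,((post(a,.022)-p0)*100).round(2))
print(((post(350,.06)-post(350,.022))*100).round(1))"
```

```text
[ 1.46024871e-01  4.99545418e-01  1.45259635e+00 -2.23336709e-05
  1.18948884e+00  2.25957692e+00] 12.525 [0.59158593 0.12399777 0.3176201 ]
scene [363.22972973 250.63513514] [29 21  9 12 74] [0.05564334 0.03489958] -6.3128956488016055
scene [367.32608696 252.76086957] [ 33  19  10  19 138] [0.06202735 0.04535733] -10.392936118814346
top [253.16494845 204.16494845] [23 14 12 11 97] [0.07325184 0.03278469] 1.6716563494874048
top index 0 is out of bounds for axis 0 with size 0
349 [ 0.11 -0.08]
350 [ 0.22 -0.16]
351 [ 0.33 -0.25]
352 [ 0.43 -0.33]
353 [ 0.53 -0.42]
354 [ 0.64 -0.51]
355 [ 0.74 -0.61]
356 [ 0.84 -0.7 ]
357 [ 0.93 -0.79]
358 [ 1.03 -0.89]
359 [ 1.12 -0.99]
360 [ 1.22 -1.09]
361 [ 1.31 -1.19]
362 [ 1.4 -1.3]
363 [ 1.48 -1.4 ]
364 [ 1.57 -1.51]
[-2.2  3.1]
```

Request:
servo_tool(motion=[[1,0.2,-0.2,0,0],[1,0.4,-0.3,0,0],[1,0.6,-0.5,0,0],[1,0.7,-0.6,0,0],[1,0.7,-0.6,0,0],[1,0,0.5,0,0],[1,-1.5,2.5,0,0],[1,-2.5,6,0,0],[1,-3.5,10,0,0],[1,-5,15,0,0],[1,-7,20,0,0],[1,-7,20,0,0]])

```text
time_s: 14.12
ee_pos: [0.5266, 0.3128, 0.3173]
eef_rot: [-3.131, 0.015, -0.517]
force: [0.2, -0.2, -0.4]
grip_width: 0.0002
grip_force: 0.0
```

```bash
sed -i 's/(0,150,80),(6,255,255)/(0,150,40),(8,255,255)/' m.py; python3 m.py
python3 - <<'E'
from station import ctrl
import cv2,numpy as np,pickle
d=pickle.load(open('cams.pkl','rb'))
f=lambda a,b:np.vstack([cv2.resize(x,None,fx=4,fy=4,interpolation=2) for x in(a,b)])
t=ctrl.camera('top')['image'];s=ctrl.camera('scene')['image']
a=f(d['top']['image'][185:255,225:315],t[185:255,225:315]);b=f(d['scene']['image'][225:295,320:410],s[225:295,320:410])
cv2.imwrite('pics/cmp.png',np.hstack([a,b])[:,:,::-1])
E
```

```text
[0.47413597 0.51658268 1.42761516 0.01946192 1.19703637 2.55487052] 14.125 [0.52655704 0.31281127 0.31730097]
scene [363.22972973 250.63513514] [29 21  9 12 74] [0.05564334 0.03489958] -6.3128956488016055
scene [364.51428571 252.9047619 ] [ 30  20  10  19 105] [0.06301757 0.03814527] -5.403903616309209
top [253.91851852 205.87407407] [ 23  14  13  16 135] [0.06913991 0.03104385] 1.603001828325273
top [252.41353383 206.72932331] [ 22  15  12  15 133] [0.06717251 0.03450883] -1.4080224620262574
```

View pics/cmp.png

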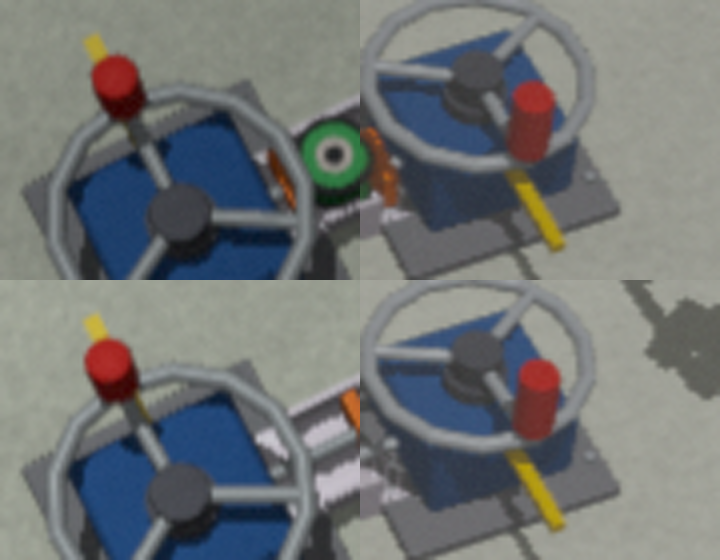

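The lower (current) pair shows the knob about 3° short of where it started: it is left of its first position in the top view and right of it in the scene view. I'll go back behind the knob, away from the wrist limit, and nudge it the remaining distance.

Request:
servo_tool(motion=[[1,2,-5,0,0],[1,4,-10,0,0],[1,5,-14,0,0],[1,5.5,-17,0,0],[1,5.5,-17.5,0,0],[1,5.5,-17.5,0,0]])

```text
time_s: 15.08
ee_pos: [0.5836, 0.1347, 0.3174]
eef_rot: [-3.131, 0.015, -0.523]
force: [0.4, 0.3, 0.3]
grip_width: 0.0005
grip_force: 0.0
```

Request:
servo_tool(motion=[[1,0.8,-0.9,0,0],[1,1.4,-1.6,0,0],[1,1.6,-1.9,0,0],[1,1.8,-2.1,0,0],[1,1.9,-2.2,0,0],[1,1.9,-2.2,0,0]])

```text
time_s: 15.82
ee_pos: [0.6027, 0.1128, 0.3172]
eef_rot: [-3.132, 0.015, -0.522]
force: [-1.3, -0.4, -0.3]
grip_width: 0.0004
grip_force: 0.6
```

Request:
servo_tool(motion=[[1,-0.7,1.0,0,0],[1,-2,2.5,0,0],[1,-2.5,5,0,8],[1,-3.5,9,0,16],[1,-5,14,0,24],[1,-7,19,0,32],[1,-7,19,0,32],[1,-7,19,0,32]])

```text
time_s: 16.82
ee_pos: [0.5321, 0.3031, 0.3174]
eef_rot: [-3.132, 0.014, 0.037]
force: [0.1, 0.4, -0.4]
grip_width: 0.0003
grip_force: 0.0
```

```bash
python3 m.py
python3 - <<'E'
from station import ctrl
import cv2,numpy as np,pickle
d=pickle.load(open('cams.pkl','rb'))
f=lambda a,b:np.vstack([cv2.resize(x,None,fx=4,fy=4,interpolation=2) for x in(a,b)])
t=ctrl.camera('top')['image'];s=ctrl.camera('scene')['image']
a=f(d['top']['image'][185:255,225:315],t[185:255,225:315]);b=f(d['scene']['image'][225:295,320:410],s[225:295,320:410])
z=cv2.resize(s[220:345,210:330],(340,560))
cv2.imwrite('pics/cmp2.png',cv2.resize(np.hstack([a,b,z]),(800,420))[:,:,::-1])
E
```

```text
[0.45619777 0.51783723 1.42545214 0.01603174 1.20749194 1.98467168] 16.825 [0.53214762 0.30309827 0.31740217]
scene [363.22972973 250.63513514] [29 21  9 12 74] [0.05564334 0.03489958] -6.3128956488016055
scene [363.08256881 253.52293578] [ 29  21   9  18 109] [0.06533921 0.03446428] -2.027073024499118
top [253.91851852 205.87407407] [ 23  14  13  16 135] [0.06913991 0.03104385] 1.603001828325273
top [253.95384615 205.72307692] [ 23  14  13  16 130] [0.06949819 0.03096273] 1.7692413427438967
```

View pics/cmp2.png

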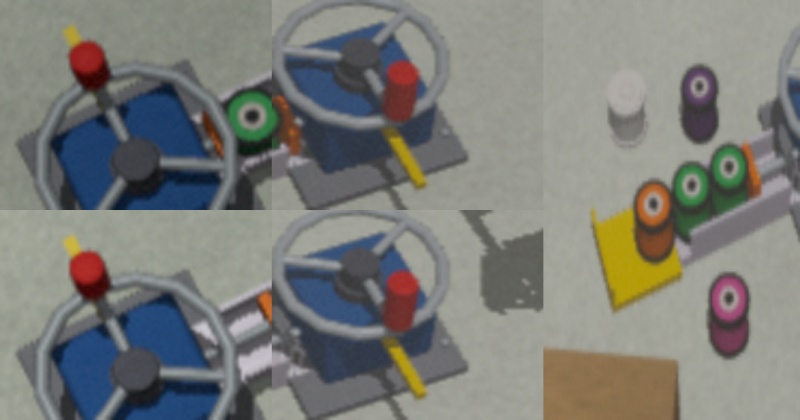

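The knob is back where it started, within 0.2 px in the top view. The orange spool stands on the yellow plate and the arm is clear of everything.

```bash
python3 -c "
from station import ctrl
print(ctrl.hand_in())"
```

```text
the job is handed in; nothing more can be done
None
```

I pushed the hand wheel one full clockwise turn, so the knob is back over the pointer (within about 0.2°) and the orange spool is on the yellow plate; I then handed the job in with the arm clear, though at one point the last joint read 2.555 rad against its stated 2.55 limit.

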